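# Check the spring latch of a casting frame and set its tally

### The job

Check the casting frame's spring latch: with the closed fingertips push the orange tab slowly along the bolt, watching the force, until the bolt clicks home and stays there; if it has not clicked by 12 N, the latch is too stiff: push no harder, and let it spring back. Then slide the white knob of the tally fully to the green end if the latch clicked, or fully to the red end if it was too stiff. Leave everything else on the bench alone.

Things in the scene. Friction and masses are not known exactly. Their poses are not given: they have to be found in the camera images.
- frame: Casting frame fixed to the bench: wooden board 150 (x) x 230 (y) x 18 mm, white mould on its +x half (rim 40 mm above the bench), spring latch along its -x half: orange push tab, then blue spring housing, then dark keeper, on a line parallel to frame y. Origin: centre of its underside, on the bench; z up. Turned up to 0.5 rad either way.
- housing (a point): Centre of the top of the blue spring housing, 58 mm above the bench; at x -48, y +2 in the frame. The housing is 44 (x) x 56 (y) mm. The dark keeper beyond it (frame y +53 to +67 mm) is equally high. Axes as the frame's.
- tab (a point): Push point on the orange tab: mid-width of its rear face, which looks along frame -y; 76 mm above the bench, 10 mm below its top. Moves with the tab; axes as the frame's; at frame x -48, y -62 when sprung back. The tab is 28 (x) x 8 (y) mm, from 34 to 86 mm above the bench; behind it (-y) all is free. Push along frame +y; it flexes 0.25 mm per N on the bolt.
- bolt (a joint): Travel of the bolt (without the tab's flex) along frame +y, m: 0 = sprung back (as found), 0.016 = clicked home on a hard stop, where it stays. Resistance peaks near 5 mm and fades; past 11.5 mm it snaps home by itself; let go before that, it springs back. Peak: 6 to 9 N in a good latch, 17 N or more in a stiff one, which gives only 0.5 to 3 mm at 12 N. Both look alike.
- tally: The tally, fixed to the bench: a grey bar 60 (x) x 190 (y) x 16 mm with a green mark on its top at its +y end and a red mark at its -y end. Origin: centre of its underside, on the bench; z up. It turns up to 0.6 rad either way.
- knob (a point): Centre of the top of the tally's white square knob, 54 mm above the bench. The knob is 22 x 22 mm and stands from 18 to 54 mm above the bench, with nothing beside it; axes as the tally's. It lies on the tally's centre line (x = 0), at y = joint value - 50 mm.
- verdict (a joint): Position of the knob along the tally's +y, m: 0 = at the red end stop (latch rejected), 0.100 = at the green end stop (latch passed). It starts somewhere near the middle and stays where it is left (friction about 2 N).
- glue: White glue bottle with an orange cap, 56 mm across, 150 mm tall (a bystander). Origin: centre of its underside.
- tin: Flat yellow tin, 60 x 90 x 22 mm (a bystander). Origin: centre of its underside.
- cast: White cast plaster slab, 75 x 130 x 20 mm (a bystander). Origin: centre of its underside.
- cup: Blue cup, 76 mm across, 85 mm tall (a bystander). Origin: centre of its underside.
- jar: Amber jar with a steel lid, 60 mm across, 75 mm tall (a bystander). Origin: centre of its underside.
- stamp: Wooden block, 50 x 70 x 35 mm (a bystander). Origin: centre of its underside.

How it is judged:
On the way:
1. the tab is pushed until the bolt clicks home, or, with the tab yielding only a little, until the push exceeds 10 N ((value of joint bolt above 0.0135 m or (contact force between the fingers and bolt above 10 N and value of joint bolt between 0.0003 and 0.006 m))), for 0.1 s.
At the end, for the whole second after the job is handed in: Either the bolt is clicked home (travel over 13.5 mm) and the knob is within 8 mm of the green end stop, or the bolt is sprung back (travel under 3 mm) and the knob is within 8 mm of the red end stop (((value of joint bolt above 0.0135 m and value of joint verdict above 0.092 m) or (value of joint bolt below 0.003 m and value of joint verdict below 0.008 m))); the robot touches nothing.
It fails at once if anything presses on the tab or bolt with more than 16 N (contact force between anything else and bolt above 16 N).
It fails at once if a bystander is moved by more than 20 mm (distance of any of glue, tin, cast, cup, jar, stamp from where it was at the start of the episode above 0.02 m).
It also fails if it takes over 70 s, if anything falls off the work surface, if the arm or the gripper's body presses on something with over 40 N, if the wrist force passes 120 N, or if a joint passes its speed limit or range.

### The arm

A 6-joint arm with a two-finger parallel gripper is mounted at the origin on the work surface. World frame = base frame: x ahead of the robot, y to its left, z up, the work surface at z = 0. Lengths are in m, angles in rad, forces in N, time in s.
With the tool pointing down it reaches from about 0.25 to 0.725 m from the base axis. Payload 4 kg.
Tool frame: the origin (TCP) lies at the very end of the fingers, on their centre line; the grasp point (between the pads) lies arm.pinch_z behind it (arm.pinch_z is the distance from the TCP to the grasp point, in m); z points along the fingers, y is the line along which they close (so a half turn about z gives the same grasp; the last joint's range is limited). The gripper opens to 85 mm and grips with 20 to 120 N. Pads are 22 mm wide; open, the fingers measure 114 mm over their backs; the gripper's body (76 mm by 85 mm) begins 54 mm behind the grasp point. The pads swing forward as they close: fully open they stand 13 mm farther back than shut.
Start: joints at [1.23, 0.241, 0.005, 1.335, 0, 1.571], TCP at [0.167, 0.471, 0.231] pointing down, gripper open.
Joint ranges: [-2.72, 2.72], [-1.05, 1.87], [-1.09, 1.28], [-1.99, 2.15], [-1.42, 1.44], [-3.14, 3.14]. Speed limits (rad/s): [2.79, 2.79, 3.14, 3.14, 3.14, 3.14].

### API

Orientations are given as a unit quaternion [w, x, y, z].
In Python, from bench import arm, imaging, job gives the robot as it stands.
- The arm moves only by the tool move_arm, never from a script. Its argument "targets" is text: rows parted by semicolons, each of 7 numbers parted by spaces: the finger opening in mm, from 0 to 85.4, then the shift along the tool's x, y, z in mm, then the turn, a rotation vector about the tool's x, y, z in degrees. In form: grip x y z wx wy wz; .... A call has 1 to 12 rows; each row shifts and turns the commanded pose from where the row before left it, along the tool's axes as they then stand; what a row does not reach is not made up. A row lasts 1/12 s, in which the tool goes at most 41.7 mm and 7.16 degrees, less where a joint would pass 70% of its speed; a pose out of reach is approached as far as the arm can. A call is refused whole if a number of a shift passes 41.7 or a number of a turn 7.16, either way. A call with a gripper value outside its range is refused whole. The fingers move at their own pace and stop on an object; "newtons" is the grip in N (left out, the last holds). Time passes only in rows, so rows that do not move let the fingers close. It gives the time, the measured TCP pose, the force, the opening and the grip force at its end, in the units of the state.
- arm.observe(): the state, without advancing time (a new reading comes with each control period).
- imaging.camera(name): name is "scene" or "top"; returns the picture (480x640x3 uint8, red, green, blue); there is no depth.
- imaging.calibration(name): a dict with "K" (3x3 intrinsics, pixels), "camera_from_world" (4x4, takes a point from world to camera coordinates). Camera axes: x right, y down, z forward; pixel columns grow to the right and rows downward; lengths in m; the calibration is good to about 2 mm. A picture is of the moment at which its call begins. calibration takes no time and is no camera call.
- job.finish_job(): hands the job in; it is judged then, once.
The state is a dict: "clock": time; "qpos": joint angles; "qd": joint speeds; "tau": joint torques, N m; "ee_pos": TCP position; "tcp_rot": TCP orientation; "wrist_force": force on the tool from outside, world axes, zero at the start; "ft_torque": the same for the moment, N m; "gripper_width": opening from 0.0 (shut) to 1.0 (fully open); "grip_force": force on a finger pad.
Only numpy, scipy, OpenCV 4.12 (cv2) and the standard library are available. Lean on these libraries where they do the work, as an engineer would, in place of code of your own. Each camera call takes 0.05 s, during which the arm holds its last target. There are 200 camera calls.

## Working session

There is one attempt and no reset: what is moved stays moved. The work goes in short steps, Python scripts to look and compute and a tool call to move; the robot and the scene stay as the last step left them, time stands still between calls to the robot, and variables do not carry over. Pictures are saved under pics/ and viewed, at most 10 in all, crops included, and the job is handed in when it is done.

Besides the shell and the picture viewer there is one more tool, called after "Request:" as name(argument=value, ...) on one line, values as JSON. move_arm: Moves the arm, as the interface text tells. Its arguments: {"type":"object","properties":{"targets":{"type":"string"},"newtons":{"type":"number"}},"required":["targets"]}

```bash
mkdir -p pics; ls; python3 - <<'E'
from bench import arm, imaging, job
import cv2
for n in ("scene","top"):
    im=imaging.camera(n); cv2.imwrite(f"pics/{n}0.png",im[...,::-1])
    c=imaging.calibration(n); print(n,c["K"],c["camera_from_world"])
print(arm.pinch_z, arm.observe())
E
```

```text
pics
scene [[438.59533677   0.         322.01179121]
 [  0.         438.59533677 241.91723682]
 [  0.           0.           1.        ]] [[-0.26964754  0.96290259 -0.01043094  0.15555968]
 [ 0.82107553  0.22424439 -0.52492802 -0.41603672]
 [-0.50311547 -0.15011014 -0.85108271  1.28069674]
 [ 0.          0.          0.          1.        ]]
top [[521.29204666   0.         319.43092243]
 [  0.         521.29204666 238.95037888]
 [  0.           0.           1.        ]] [[ 0.0163219  -0.99958678 -0.0236616   0.01036519]
 [-0.99657582 -0.01434517 -0.08143007  0.56905422]
 [ 0.081057    0.02490967 -0.99639815  1.39444415]
 [ 0.          0.          0.          1.        ]]
0.0187 {'clock': 0.1, 'qpos': array([1.23001098e+00, 2.41358929e-01, 3.82728162e-03, 1.33523751e+00,
       1.68737333e-05, 1.57080991e+00]), 'qd': array([ 0.00056877,  0.00049967,  0.00275846,  0.00040774, -0.00059046,
       -0.00110777]), 'tau': array([-3.31285200e-04, -3.73138547e+01,  2.53010148e+01,  1.08511603e-02,
       -1.64476160e-05, -6.91050150e-07]), 'ee_pos': array([0.16690945, 0.47068561, 0.23047929]), 'tcp_rot': array([-1.75573921e-04,  1.69575969e-01,  9.85516625e-01, -9.70701023e-04]), 'wrist_force': array([-0.24605367,  0.09247799, -0.3927767 ]), 'ft_torque': array([ 0.01340139, -0.01417603,  0.01340774]), 'grip_force': 0.0, 'gripper_width': 1.0014999366715136}
```

View pics/top0.png

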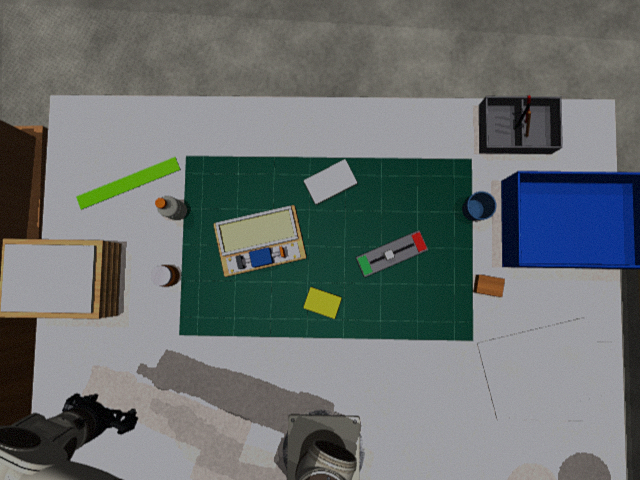

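View pics/scene0.png

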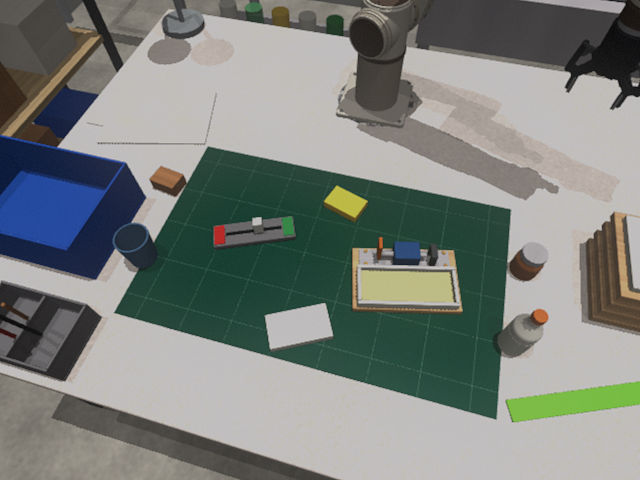

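The top view shows the latch with the tab at about (283,252), the housing at (261,257) and the keeper at (241,262). The tally has green at (364,265), its knob at (389,255) and red at (420,242). Next I'll measure these by colour in both views.

```bash
cat > h.py <<'E'
import numpy as np, cv2
from bench import arm, imaging, job
def ray(n,px):
    c=imaging.calibration(n);T=np.array(c["camera_from_world"]);R=T[:3,:3]
    d=R.T@np.linalg.solve(c["K"],[px[0],px[1],1.]);return -R.T@T[:3,3],d
def onz(n,px,z):
    o,d=ray(n,px);return o+d*(z-o[2])/d[2]
def blobs(im,box,lo,hi,amin=8):
    x0,y0,x1,y1=box;h=cv2.cvtColor(im[y0:y1,x0:x1],cv2.COLOR_RGB2HSV)
    m=cv2.inRange(h,np.array(lo),np.array(hi));n,l,s,c=cv2.connectedComponentsWithStats(m)
    out=[]
    for i in sorted(range(1,n),key=lambda i:-s[i,4]):
        if s[i,4]>=amin:
            ys,xs=np.where(l==i);r=cv2.minAreaRect(np.c_[xs+x0,ys+y0].astype(np.float32))
            out.append((int(s[i,4]),np.round(c[i]+[x0,y0],1),np.round(r[0],1),np.round(r[1],1),round(r[2],1)))
    return out
E
python3 - <<'E'
from h import *
B={"top":dict(tab=(270,235,300,268),hou=(245,240,280,275),tal=(350,225,435,282),fr=(205,200,312,282)),
"scene":dict(tab=(370,230,392,268),hou=(388,232,428,270),tal=(205,205,302,255),fr=(340,235,470,318))}
for n in B:
    im=imaging.camera(n)
    for nm,b,lo,hi in (("tab","tab",(3,150,90),(18,255,255)),("housing","hou",(100,120,40),(125,255,255)),("green","tal",(50,120,60),(75,255,255)),("red","tal",(0,150,80),(4,255,255)),("red2","tal",(172,150,80),(180,255,255)),("knob","tal",(0,0,165),(180,60,255)),("inlay","fr",(20,30,140),(35,140,255)),("board","fr",(8,70,120),(22,200,255))):
        for r in blobs(im,B[n][b],lo,hi)[:2]: print(n,nm,*r)
    b=B[n]["fr"];c=cv2.resize(cv2.cvtColor(im[b[1]:b[3],b[0]:b[2]],4),None,fx=6 if n=="top" else 5,fy=6 if n=="top" else 5,interpolation=2)
    cv2.imwrite(f"pics/{n}_fr.png",c)
E
```

```text
top tab 26 [281.3 251.6] [281.2 251.6] [9.4 2.5] 78.7
top housing 327 [260.3 257.2] [260.3 257.2] [15.9 20.5] 77.5
top green 158 [364.5 264.9] [364.6 264.8] [18.   8.7] 66.0
top red 155 [418.7 241.5] [418.8 241.6] [18.   8.7] 66.0
top knob 14 [387.6 253.4] [388.4 253.8] [4.5 5.4] 63.4
top inlay 1830 [256.8 230.7] [256.9 230.8] [26.3 70.7] 77.1
top inlay 87 [300.7 247.9] [300.5 247.4] [20.6  4.9] 79.4
top board 186 [262.  263.9] [263.6 260.7] [12.8 83.4] 78.0
top board 153 [291.5 230.6] [291.3 231.6] [24.3 47.9] 29.9
scene tab 46 [380.4 242.5] [380.5 242.5] [11.  3.] 90.0
scene housing 447 [406.6 249.8] [407.  249.8] [26.7 17.3] 2.6
scene green 165 [287.5 225.9] [287.5 225.7] [17.7  9.5] 81.9
scene red 173 [219.4 234.7] [219.5 234.5] [19.  9.] 90.0
scene knob 55 [256.4 220.9] [256.5 221. ] [6. 7.] 90.0
scene inlay 2717 [406.  285.9] [407.  285.8] [92.8 30.1] 1.5
scene inlay 34 [355.3 263.4] [355.2 263.8] [5.1 6.8] 14.0
scene board 531 [382.2 290.7] [407.  279.9] [111.9  60.5] 1.8
scene board 96 [451.6 257.6] [451.6 257.5] [15.8  5.9] 81.9
```

View pics/top_fr.png

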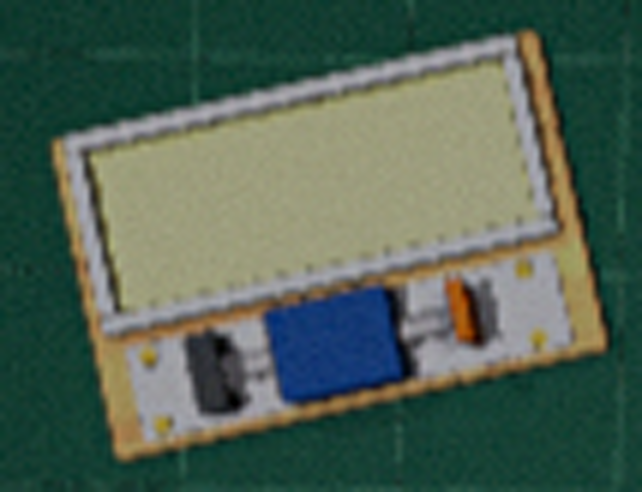

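View pics/scene_fr.png

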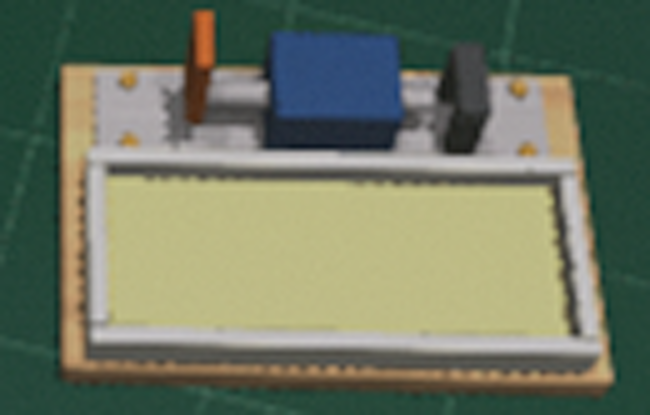

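The frame's board corners, latch parts and tally marks all show clearly in both crops. I'll turn them into poses.

```bash
python3 - <<'E'
from h import *
np.set_printoptions(precision=4,suppress=True)
# frame corners (frame xy): +x is away from robot; top img: TL(+x,+y) TR(+x,-y) BR(-x,-y) BL(-x,+y)
F=np.array([[75,115],[75,-115],[-75,-115],[-75,115]])/1e3
def fit(F,W):
    f=F-F.mean(0);w=W-W.mean(0);th=np.arctan2((f[:,0]*w[:,1]-f[:,1]*w[:,0]).sum(),(f*w).sum())
    R=np.array([[np.cos(th),-np.sin(th)],[np.sin(th),np.cos(th)]]);t=W.mean(0)-R@F.mean(0)
    return th,t,np.abs(F@R.T+t-W).max()
T=np.array([[58,140],[532,32],[606,350],[120,458]])/6+[205,200]
S=np.array([[612,376],[62,374],[62,66],[570,75]])/5+[340,235]
for n,P in (("top",T),("scene",S)):
    W=np.array([onz(n,p,.018)[:2] for p in P]);th,t,e=fit(F,W);R=np.array([[np.cos(th),-np.sin(th)],[np.sin(th),np.cos(th)]])
    print(n,"frame",th,t,"err",e,"tab",R@[-.048,-.062]+t,"hou",R@[-.048,.002]+t)
# blobs -> top-only points
print("hou top",onz("top",(205+331/6,200+346/6),.058),"scene",onz("scene",(340+335/5,235+73/5),.058))
print("tabtop top",onz("top",(205+456/6,200+312/6),.086),"scene",onz("scene",(340+204/5,235+13/5),.086))
for n,g,r,k in (("top",(364.5,264.9),(418.7,241.5),(388.4,253.8)),("scene",(287.5,225.9),(219.4,234.7),None)):
    G=onz(n,g,.016);R_=onz(n,r,.016);d=G-R_
    print(n,"G",G,"R",R_,"len",np.linalg.norm(d),"ctr",(G+R_)/2,"yaw",np.arctan2(-d[0],d[1]))
print("knob",onz("top",(388.4,254.3),.054),onz("scene",(257.5,219.5),.054))
for n in("top","scene"):
    im=imaging.camera(n);b=(350,225,435,282) if n=="top" else (205,205,302,255)
    cv2.imwrite(f"pics/{n}_ta.png",cv2.resize(im[b[1]:b[3],b[0]:b[2],::-1],None,fx=7,fy=7,interpolation=2))
a=cv2.imread("pics/top_ta.png");b=cv2.imread("pics/scene_ta.png");b=b[:,:595]
cv2.imwrite("pics/ta.png",cv2.resize(np.vstack([a,b]),None,fx=.8,fy=.8)[:600]);
E
```

```text
top frame 0.23618707437070785 [0.5621 0.1824] err 0.0036780821986833745 tab [0.5299 0.1109] hou [0.5149 0.1731]
scene frame 0.24968986134999246 [0.5643 0.1843] err 0.0023263295333267875 tab [0.5331 0.1124] hou [0.5173 0.1744]
hou top [0.5139 0.1746 0.058 ] scene [0.5164 0.1739 0.058 ]
tabtop top [0.5283 0.1169 0.086 ] scene [0.5194 0.1141 0.086 ]
top G [ 0.5005 -0.1044  0.016 ] R [ 0.5664 -0.2509  0.016 ] len 0.16071417511394281 ctr [ 0.5334 -0.1776  0.016 ] yaw 0.42252471498636696
scene G [ 0.4999 -0.1057  0.016 ] R [ 0.5651 -0.2511  0.016 ] len 0.1593408109488718 ctr [ 0.5325 -0.1784  0.016 ] yaw 0.4211410475302263
knob [ 0.5282 -0.1649  0.054 ] [ 0.5246 -0.1662  0.054 ]
```

View pics/ta.png

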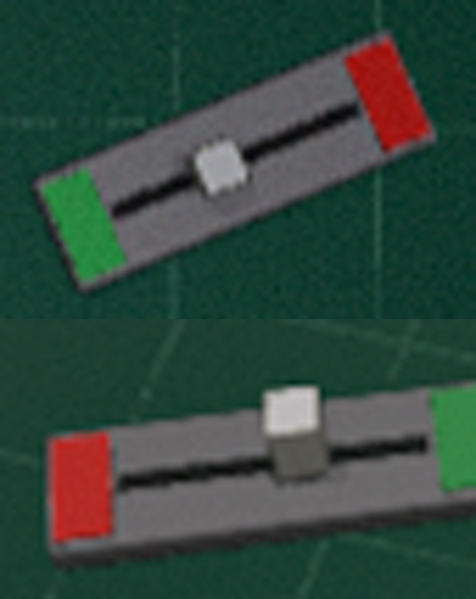

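Both views agree:
- **Frame:** yaw about 0.243, origin (0.563, 0.183), tab push point about (0.531, 0.1115).
- **Tally:** yaw 0.422, centre (0.533, -0.178), knob joint value about 63 mm.

I'll turn the tool so that its x axis lies along frame +y, close the fingers, and travel high to a point behind the tab.

Request:
move_arm(targets="0 0 0 0 0 0 7.07; 0 0 0 0 0 0 7.07; 0 0 0 0 0 0 7.07; 0 0 0 0 0 0 7.07; 0 0 0 0 0 0 7.07; 0 0 0 0 0 0 7.07; 0 0 0 0 0 0 7.07; 0 0 0 0 0 0 7.07; 0 -34 19 0 0 0 0; 0 -34 19 0 0 0 0; 0 -34 19 0 0 0 0; 0 -34 19 0 0 0 0", newtons=60)

```text
clock: 1.3
ee_pos: [0.2742, 0.3564, 0.2312]
tcp_rot: [0.0, 0.616, 0.788, 0.0]
wrist_force: [0.6, 1.3, 0.4]
gripper_width: -0.002
grip_force: 0.0
```

Request:
move_arm(targets="0 -34 19 0 0 0 0; 0 -34 19 0 0 0 0; 0 -34 19 0 0 0 0; 0 -34 19 0 0 0 0; 0 -34 19 0 0 0 0; 0 -34 19 0 0 0 0; 0 -34 19 0 0 0 0; 0 -34 19 0 0 0 0; 0 -34 19 0 0 0 0; 0 -34 19 0 0 0 0; 0 0 0 0 0 0 0; 0 0 0 0 0 0 0")

```text
clock: 2.3
ee_pos: [0.5406, 0.0714, 0.2305]
tcp_rot: [-0.0, 0.618, 0.786, -0.0]
wrist_force: [-0.8, 0.3, 0.1]
gripper_width: 0.0
grip_force: 0.0
```

Request:
move_arm(targets="0 0 0 40 0 0 0; 0 0 0 40 0 0 0; 0 0 0 40 0 0 0; 0 0 0 40 0 0 0; 0 0 0 0 0 0 0; 0 0 0 0 0 0 0; 0 0 0 0 0 0 0")

```text
clock: 2.88
ee_pos: [0.5408, 0.0742, 0.0735]
tcp_rot: [0.001, 0.616, 0.788, 0.001]
wrist_force: [1.3, 0.5, 0.5]
gripper_width: 0.002
grip_force: 0.0
```

```bash
python3 - <<'E'
from h import *
a=imaging.camera("top")[190:280,205:315,::-1];b=imaging.camera("scene")[205:315,330:470,::-1]
a=cv2.resize(a,(440,360),interpolation=2);b=cv2.resize(b,(458,360),interpolation=2)
cv2.imwrite("pics/near.png",cv2.resize(np.hstack([a,b]),(800,321)))
s=arm.observe();print(s["ee_pos"],s["wrist_force"],s["tcp_rot"])
E
```

```text
[0.54226275 0.07403127 0.07470418] [ 0.56533412 -0.1049377   0.54181953] [0.00211695 0.61596077 0.78777073 0.00226425]
```

View pics/near.png

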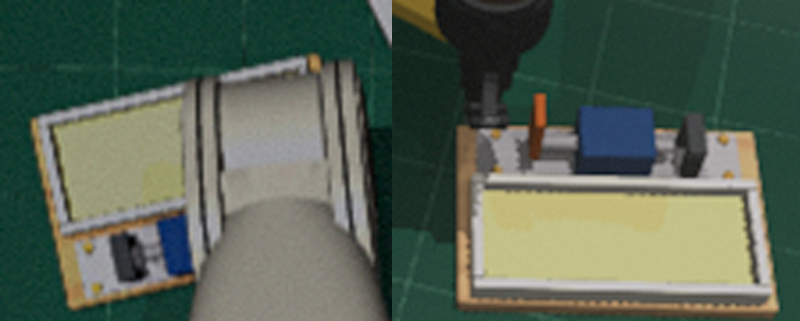

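The scene view shows the closed fingers standing about 25 mm behind the orange tab, in line with it (the tab is at about (540,125) in the composite). I'll lower slightly and approach.

Request:
move_arm(targets="0 2 0 3 0 0 0; 0 2 0 0 0 0 0; 0 2 0 0 0 0 0; 0 2 0 0 0 0 0; 0 2 0 0 0 0 0; 0 2 0 0 0 0 0; 0 2 0 0 0 0 0; 0 2 0 0 0 0 0; 0 2 0 0 0 0 0; 0 0 0 0 0 0 0; 0 0 0 0 0 0 0; 0 0 0 0 0 0 0")

```text
clock: 3.98
ee_pos: [0.5354, 0.0906, 0.0683]
tcp_rot: [-0.0, 0.616, 0.788, -0.0]
wrist_force: [0.2, 0.3, -0.0]
gripper_width: -0.002
grip_force: 0.0
```

Request:
move_arm(targets="0 1 0 0 0 0 0; 0 1 0 0 0 0 0; 0 0 0 0 0 0 0; 0 0 0 0 0 0 0")

```text
clock: 4.32
ee_pos: [0.535, 0.0926, 0.0683]
tcp_rot: [0.0, 0.616, 0.788, -0.0]
wrist_force: [0.0, 0.8, 0.7]
gripper_width: -0.001
grip_force: 0.0
```

Request:
move_arm(targets="0 1 0 0 0 0 0; 0 1 0 0 0 0 0; 0 0 0 0 0 0 0; 0 0 0 0 0 0 0")

```text
clock: 4.65
ee_pos: [0.5345, 0.0946, 0.0683]
tcp_rot: [0.0, 0.616, 0.788, 0.0]
wrist_force: [0.4, -0.0, 0.4]
gripper_width: 0.002
grip_force: 0.0
```

Request:
move_arm(targets="0 1 0 0 0 0 0; 0 1 0 0 0 0 0; 0 0 0 0 0 0 0; 0 0 0 0 0 0 0")

```text
clock: 4.98
ee_pos: [0.534, 0.0965, 0.0683]
tcp_rot: [0.0, 0.616, 0.788, -0.0]
wrist_force: [-0.7, -0.7, 0.2]
gripper_width: 0.004
grip_force: 0.0
```

Request:
move_arm(targets="0 1 0 0 0 0 0; 0 1 0 0 0 0 0; 0 0 0 0 0 0 0; 0 0 0 0 0 0 0")

```text
clock: 5.32
ee_pos: [0.5335, 0.0985, 0.0683]
tcp_rot: [0.0, 0.616, 0.788, 0.0]
wrist_force: [-0.1, -0.0, -0.2]
gripper_width: 0.001
grip_force: 0.0
```

Request:
move_arm(targets="0 0.5 0 0 0 0 0; 0 0.5 0 0 0 0 0; 0 0 0 0 0 0 0; 0 0 0 0 0 0 0")

```text
clock: 5.65
ee_pos: [0.5333, 0.0994, 0.0683]
tcp_rot: [-0.0, 0.616, 0.788, 0.0]
wrist_force: [0.6, -0.1, -0.1]
gripper_width: 0.0
grip_force: 0.0
```

Request:
move_arm(targets="0 0.5 0 0 0 0 0; 0 0.5 0 0 0 0 0; 0 0 0 0 0 0 0; 0 0 0 0 0 0 0")

```text
clock: 5.98
ee_pos: [0.533, 0.1004, 0.0683]
tcp_rot: [-0.0, 0.616, 0.788, -0.0]
wrist_force: [0.1, 0.2, 0.2]
gripper_width: 0.003
grip_force: 0.0
```

Request:
move_arm(targets="0 0.5 0 0 0 0 0; 0 0.5 0 0 0 0 0; 0 0 0 0 0 0 0; 0 0 0 0 0 0 0")

```text
clock: 6.32
ee_pos: [0.5328, 0.1013, 0.0683]
tcp_rot: [0.0, 0.616, 0.788, -0.0]
wrist_force: [0.3, -0.7, -0.9]
gripper_width: 0.001
grip_force: 0.0
```

Request:
move_arm(targets="0 0.5 0 0 0 0 0; 0 0.5 0 0 0 0 0; 0 0 0 0 0 0 0; 0 0 0 0 0 0 0")

```text
clock: 6.65
ee_pos: [0.5326, 0.1019, 0.0683]
tcp_rot: [0.0, 0.616, 0.787, -0.0]
wrist_force: [0.8, -2.3, 0.6]
gripper_width: -0.0
grip_force: 1.1
```

Request:
move_arm(targets="0 0.5 0 0 0 0 0; 0 0.5 0 0 0 0 0; 0 0 0 0 0 0 0; 0 0 0 0 0 0 0")

```text
clock: 6.98
ee_pos: [0.5324, 0.1027, 0.0684]
tcp_rot: [0.0, 0.616, 0.787, -0.0]
wrist_force: [1.0, -4.8, -0.0]
gripper_width: 0.001
grip_force: 2.4
```

Request:
move_arm(targets="0 0.5 0 0 0 0 0; 0 0.5 0 0 0 0 0; 0 0 0 0 0 0 0; 0 0 0 0 0 0 0")

```text
clock: 7.32
ee_pos: [0.5323, 0.1031, 0.0684]
tcp_rot: [0.001, 0.617, 0.787, -0.001]
wrist_force: [0.3, -6.7, 1.1]
gripper_width: 0.001
grip_force: 3.3
```

Request:
move_arm(targets="0 0.5 0 0 0 0 0; 0 0 0 0 0 0 0; 0 0 0 0 0 0 0")

```text
clock: 7.57
ee_pos: [0.5323, 0.1033, 0.0684]
tcp_rot: [0.001, 0.617, 0.787, -0.001]
wrist_force: [1.9, -7.0, 0.8]
gripper_width: 0.006
grip_force: 3.6
```

Request:
move_arm(targets="0 0.5 0 0 0 0 0; 0 0 0 0 0 0 0; 0 0 0 0 0 0 0")

```text
clock: 7.82
ee_pos: [0.5322, 0.1035, 0.0684]
tcp_rot: [0.001, 0.617, 0.787, -0.001]
wrist_force: [1.8, -7.8, 2.2]
gripper_width: -0.004
grip_force: 4.0
```

Request:
move_arm(targets="0 0.5 0 0 0 0 0; 0 0 0 0 0 0 0; 0 0 0 0 0 0 0")

```text
clock: 8.07
ee_pos: [0.5322, 0.1037, 0.0684]
tcp_rot: [0.002, 0.617, 0.787, -0.001]
wrist_force: [1.2, -8.1, 1.1]
gripper_width: 0.001
grip_force: 4.4
```

Request:
move_arm(targets="0 0.5 0 0 0 0 0; 0 0 0 0 0 0 0; 0 0 0 0 0 0 0")

```text
clock: 8.32
ee_pos: [0.5321, 0.104, 0.0684]
tcp_rot: [0.002, 0.617, 0.787, -0.001]
wrist_force: [2.2, -9.3, 1.5]
gripper_width: -0.001
grip_force: 4.6
```

Request:
move_arm(targets="0 0.5 0 0 0 0 0; 0 0 0 0 0 0 0; 0 0 0 0 0 0 0")

```text
clock: 8.57
ee_pos: [0.5319, 0.1043, 0.0684]
tcp_rot: [0.002, 0.617, 0.787, -0.002]
wrist_force: [1.3, -10.2, -0.1]
gripper_width: -0.0
grip_force: 4.9
```

Request:
move_arm(targets="0 0.5 0 0 0 0 0; 0 0 0 0 0 0 0; 0 0 0 0 0 0 0")

```text
clock: 8.82
ee_pos: [0.5319, 0.1047, 0.0685]
tcp_rot: [0.002, 0.617, 0.787, -0.002]
wrist_force: [1.1, -9.7, 0.7]
gripper_width: 0.002
grip_force: 5.1
```

Request:
move_arm(targets="0 0.5 0 0 0 0 0; 0 0 0 0 0 0 0; 0 0 0 0 0 0 0")

```text
clock: 9.07
ee_pos: [0.5318, 0.105, 0.0685]
tcp_rot: [0.002, 0.617, 0.787, -0.002]
wrist_force: [1.0, -10.5, 0.4]
gripper_width: 0.003
grip_force: 5.4
```

Request:
move_arm(targets="0 0.5 0 0 0 0 0; 0 0 0 0 0 0 0; 0 0 0 0 0 0 0")

```text
clock: 9.32
ee_pos: [0.5318, 0.1053, 0.0685]
tcp_rot: [0.002, 0.617, 0.787, -0.002]
wrist_force: [1.6, -11.0, 1.4]
gripper_width: 0.003
grip_force: 5.6
```

Request:
move_arm(targets="0 0.5 0 0 0 0 0; 0 0 0 0 0 0 0; 0 0 0 0 0 0 0")

```text
clock: 9.57
ee_pos: [0.5317, 0.1056, 0.0685]
tcp_rot: [0.002, 0.617, 0.787, -0.002]
wrist_force: [1.3, -11.4, 1.8]
gripper_width: -0.005
grip_force: 5.8
```

Request:
move_arm(targets="0 0 0 0 0 0 0; 0 0 0 0 0 0 0")

```text
clock: 9.73
ee_pos: [0.5317, 0.1056, 0.0685]
tcp_rot: [0.002, 0.617, 0.787, -0.002]
wrist_force: [2.1, -11.9, 1.2]
gripper_width: 0.003
grip_force: 5.8
```

The push held at about 11.7 N and the bolt had moved only about 1.7 mm. A good latch peaks at 9 N or less, so this one is too stiff. I'll back off and let it spring back, then lift.

Request:
move_arm(targets="0 -1 0 0 0 0 0; 0 -2 0 0 0 0 0; 0 -3 0 0 0 0 0; 0 -5 0 0 0 0 0; 0 -15 0 0 0 0 0; 0 -15 0 0 0 0 0; 0 0 0 -30 0 0 0; 0 0 0 -40 0 0 0; 0 0 0 -30 0 0 -5.13; 0 0 0 0 0 0 -5.13; 0 0 0 0 0 0 0; 0 0 0 0 0 0 0")

```text
clock: 10.73
ee_pos: [0.5405, 0.0695, 0.1681]
tcp_rot: [-0.001, 0.544, 0.839, 0.0]
wrist_force: [-0.7, 0.3, -1.2]
gripper_width: 0.003
grip_force: 0.0
```

```bash
cat > to.py <<'E'
import sys
from h import *
from scipy.spatial.transform import Rotation
s=arm.observe();q=np.array(s["tcp_rot"]);R=Rotation.from_quat(q[[1,2,3,0]]).as_matrix()
g=np.array([float(v) for v in sys.argv[1:4]])
print(s["ee_pos"],"shift mm",np.round(R.T@(g-s["ee_pos"])*1e3,1),"tool x",R[:,0].round(3))
E
python3 to.py .5063 -.1187 .17
```

```text
[0.54045605 0.06949834 0.16810758] shift mm [-157.9 -108.    -2.1] tool x [-0.408  0.913  0.002]
```

Request:
move_arm(targets="0 -26.3 -18 0 0 0 0; 0 -26.3 -18 0 0 0 0; 0 -26.3 -18 0 0 0 0; 0 -26.3 -18 0 0 0 0; 0 -26.3 -18 0 0 0 0; 0 -26.3 -18 0 0 0 0; 0 0 0 0 0 0 0; 0 0 0 35 0 0 0; 0 0 0 35 0 0 0; 0 0 0 35 0 0 0; 0 0 0 0 0 0 0; 0 0 0 0 0 0 0")

```text
clock: 11.73
ee_pos: [0.504, -0.118, 0.0607]
tcp_rot: [-0.004, 0.544, 0.839, -0.001]
wrist_force: [0.3, 0.5, 1.0]
gripper_width: 0.002
grip_force: 0.0
```

```bash
python3 to.py .5063 -.1187 .032; python3 - <<'E'
from h import *
a=imaging.camera("top")[190:300,270:440,::-1];b=imaging.camera("scene")[190:260,200:310,::-1]
a=cv2.resize(a,(400,300),interpolation=2);b=cv2.resize(b,(400,300),interpolation=2)
cv2.imwrite("pics/near2.png",np.hstack([a,b]))
E
```

```text
[ 0.50402441 -0.11799801  0.06070912] shift mm [-1.7  2.  28.7] tool x [-0.409  0.912  0.005]
```

View pics/near2.png

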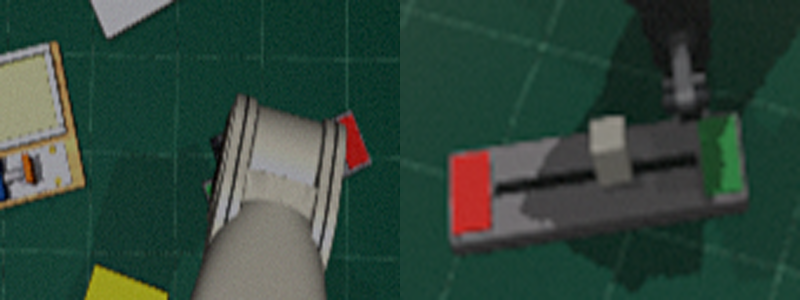

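The fingertips hang on the green side of the knob, in line with the bar. I'll lower them and push towards red.

Request:
move_arm(targets="0 0 2 15 0 0 0; 0 0 0 14 0 0 0; 0 0 0 0 0 0 0; 0 0 0 0 0 0 0; 0 -5 0 0 0 0 0; 0 -5 0 0 0 0 0; 0 -5 0 0 0 0 0; 0 -5 0 0 0 0 0; 0 -5 0 0 0 0 0; 0 -5 0 0 0 0 0; 0 -5 0 0 0 0 0; 0 0 0 0 0 0 0")

```text
clock: 12.83
ee_pos: [0.5234, -0.1513, 0.0342]
tcp_rot: [0.0, 0.544, 0.839, -0.0]
wrist_force: [-0.1, 0.1, -0.9]
gripper_width: 0.003
grip_force: 0.0
```

Request:
move_arm(targets="0 -5 0 0 0 0 0; 0 -5 0 0 0 0 0; 0 -5 0 0 0 0 0; 0 -5 0 0 0 0 0; 0 -5 0 0 0 0 0; 0 -5 0 0 0 0 0; 0 -5 0 0 0 0 0; 0 -5 0 0 0 0 0; 0 -5 0 0 0 0 0; 0 0 0 0 0 0 0; 0 0 0 0 0 0 0")

```text
clock: 13.75
ee_pos: [0.5423, -0.1925, 0.0345]
tcp_rot: [0.001, 0.544, 0.839, -0.0]
wrist_force: [-0.4, 0.1, 0.1]
gripper_width: -0.001
grip_force: 0.0
```

Request:
move_arm(targets="0 -2 0 0 0 0 0; 0 -2 0 0 0 0 0; 0 -2 0 0 0 0 0; 0 -2 0 0 0 0 0")

```text
clock: 14.08
ee_pos: [0.5451, -0.1987, 0.0346]
tcp_rot: [0.0, 0.543, 0.84, 0.0]
wrist_force: [-0.5, 2.8, 1.7]
gripper_width: 0.002
grip_force: 1.1
```

Request:
move_arm(targets="0 -1 0 0 0 0 0; 0 -1 0 0 0 0 0; 0 -1 0 0 0 0 0")

```text
clock: 14.33
ee_pos: [0.5463, -0.2016, 0.0345]
tcp_rot: [0.0, 0.543, 0.84, 0.0]
wrist_force: [0.5, 1.8, 0.8]
gripper_width: -0.002
grip_force: 1.0
```

Request:
move_arm(targets="0 -1 0 0 0 0 0; 0 -1 0 0 0 0 0; 0 -1 0 0 0 0 0")

```text
clock: 14.58
ee_pos: [0.5468, -0.2028, 0.0344]
tcp_rot: [-0.001, 0.543, 0.84, 0.001]
wrist_force: [-3.1, 8.9, 5.5]
gripper_width: 0.005
grip_force: 4.2
```

The force rose to 9 N exactly where the red stop is expected. I'll back off, lift clear and look.

Request:
move_arm(targets="0 -1 0 0 0 0 0; 0 0 0 0 0 0 0; 0 4 0 0 0 0 0; 0 10 0 0 0 0 0; 0 10 0 0 0 0 0; 0 0 0 -40 0 0 0; 0 0 0 -40 0 0 0; 0 0 0 -40 0 0 0; 0 35 -20 0 0 0 0; 0 30 -30 0 0 0 0; 0 25 -30 0 0 0 0; 0 0 -40 0 0 0 0")

```text
clock: 15.58
ee_pos: [0.3898, -0.1472, 0.154]
tcp_rot: [-0.001, 0.541, 0.841, 0.0]
wrist_force: [-0.1, -0.7, 0.6]
gripper_width: 0.0
grip_force: 0.0
```

Request:
move_arm(targets="0 0 -40 0 0 0 0; 0 0 -20 0 0 0 0; 0 0 0 0 0 0 0; 0 0 0 0 0 0 0; 0 0 0 0 0 0 0; 0 0 0 0 0 0 0")

```text
clock: 16.08
ee_pos: [0.3386, -0.1751, 0.1544]
tcp_rot: [0.001, 0.543, 0.84, 0.0]
wrist_force: [-0.4, 0.5, 1.1]
gripper_width: 0.001
grip_force: 0.0
```

```bash
python3 - <<'E'
from h import *
im=imaging.camera("top");sc=imaging.camera("scene")
cv2.imwrite("pics/end.png",np.hstack([cv2.resize(im[150:310,150:510,::-1],(400,178*1)),cv2.resize(sc[190:320,200:470,::-1],(400,178))]))
for nm,i,n,b in(("top",im,"top",(350,225,435,282)),("scene",sc,"scene",(205,205,302,255))):
    for r in blobs(i,b,(0,0,140),(180,60,255))[:2]:
        p=onz(n,r[2],.054);d=p[:2]-[.533,-.178];print(nm,r,"joint",d@[-.41,.912]+.05)
print(blobs(sc,(370,230,392,268),(3,150,90),(18,255,255)),arm.observe()["wrist_force"],arm.observe()["ee_pos"])
E
```

```text
top (53, array([410.6, 245. ]), array([410.6, 245.2]), array([7.2, 7.2]), 63.4) joint 0.00039067282691769567
scene (72, array([229.2, 224.5]), array([229.5, 224.5]), array([7., 9.]), 90.0) joint 0.0007414127569270595
[(46, array([380.4, 242.5]), array([380.5, 242.5]), array([11.,  3.]), 90.0)] [ 0.04347463 -0.2385338  -0.14238048] [ 0.33843195 -0.17500239  0.15423048]
```

View pics/end.png

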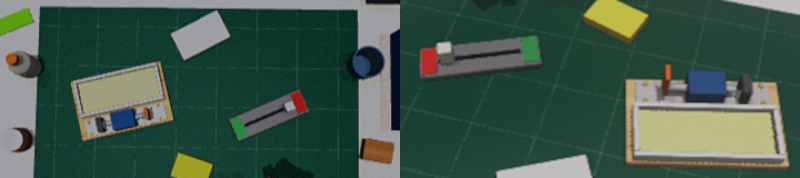

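The knob sits at the red end, with its joint value at about 0.5 mm in both views. The tab is back at its starting pixel (380.4,242.5), and the arm is clear of everything.

```bash
python3 -c "
from bench import job
print(job.finish_job())"
```

```text
the job is handed in; nothing more can be done
None
```

The latch is too stiff: it hadn't clicked by about 11.7 N, with only about 1.7 mm of bolt travel. I let it spring back, slid the tally knob to the red end stop and handed the job in.

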